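# Unstack the sample jars into their colour trays

## Task

The sample jars came in two stacks of two: take the stacks apart and stand each jar upright and flat inside the clear tray whose floor has the colour of its cap. The red-capped reference jar goes into its tray only after the other three are standing released in theirs. Keep the jars upright and set them down rather than dropping them, and leave the white screw lid and the stapler where they are.

Things in the scene. Friction and masses are not known exactly. Their poses are not given: they have to be found in the camera images.
- jar_red: large loose closed jar: white square body 56 x 56 x 56 mm with a red stripe round its upper part and a round flat-topped red screw cap 54 mm across, 16 mm high; 72 mm tall in all, about 0.1 to 0.25 kg. Starts on the desk with a small jar standing loose on its cap. Origin: centre of its underside; z up, x and y square to its faces
- jar_green: large loose closed jar: white square body 56 x 56 x 56 mm with a green stripe round its upper part and a round flat-topped green screw cap 54 mm across, 16 mm high; 72 mm tall in all, about 0.1 to 0.25 kg. Starts on the desk with a small jar standing loose on its cap. Origin: centre of its underside; z up, x and y square to its faces
- jar_yellow: small loose closed jar: white square body 38 x 38 x 50 mm with a yellow stripe round its upper part and a round yellow screw cap 34 mm across, 14 mm high; 64 mm tall in all, about 0.05 to 0.12 kg. Starts standing loose on the cap of either large jar, underside 72 mm above the desk. Origin: centre of its underside; z up, x and y square to its faces
- jar_blue: small loose closed jar: white square body 38 x 38 x 50 mm with a blue stripe round its upper part and a round blue screw cap 34 mm across, 14 mm high; 64 mm tall in all, about 0.05 to 0.12 kg. Starts standing loose on the cap of either large jar, underside 72 mm above the desk. Origin: centre of its underside; z up, x and y square to its faces
- tray_yellow: shallow open square clear-plastic tray with a plain yellow floor, fixed to the desk: 74 mm square outside, 66 mm square inside, walls 4 mm thick and 14 mm high, floor surface 6 mm above the desk. Origin: centre of its underside, on the desk; z up, x and y along its sides
- tray_blue: shallow open square clear-plastic tray with a plain blue floor, fixed to the desk: 74 mm square outside, 66 mm square inside, walls 4 mm thick and 14 mm high, floor surface 6 mm above the desk. Origin: centre of its underside, on the desk; z up, x and y along its sides
- tray_red: shallow open square clear-plastic tray with a plain red floor, fixed to the desk: 90 mm square outside, 82 mm square inside, walls 4 mm thick and 14 mm high, floor surface 6 mm above the desk. Origin: centre of its underside, on the desk; z up, x and y along its sides
- tray_green: shallow open square clear-plastic tray with a plain green floor, fixed to the desk: 90 mm square outside, 82 mm square inside, walls 4 mm thick and 14 mm high, floor surface 6 mm above the desk. Origin: centre of its underside, on the desk; z up, x and y along its sides
- screw_lid: bystander: a loose white open screw lid lying mouth up, 64 mm across, 16 mm high. Origin: centre of its underside
- stapler: bystander: a loose black and blue stapler, 105 x 34 x 36 mm, lying along its own x. Origin: centre of its underside
Not all that is in view belongs to the job. Leave any pink or turquoise look-alike of the jar_blue alone.

How it is judged:
On the way, in this order (a step that is already met when the one before it is completed fails the run):
1. the yellow, blue and green jars stand released in their own trays while the red jar is not yet in its tray (horizontal distance between jar_yellow and tray_yellow below 0.02 m and z of jar_yellow in the frame of tray_yellow below 0.011 m and angle between each of jar_yellow, jar_blue, jar_green's own z axis and vertical below 0.1 rad and contact force between the fingers and jar_yellow below 0.1 N and linear speed of each of jar_yellow, jar_blue, jar_green below 0.03 m/s and horizontal distance between jar_blue and tray_blue below 0.02 m and z of jar_blue in the frame of tray_blue below 0.011 m and contact force between the fingers and jar_blue below 0.1 N and horizontal distance between jar_green and tray_green below 0.02 m and z of jar_green in the frame of tray_green below 0.011 m and contact force between the fingers and jar_green below 0.1 N and horizontal distance between jar_red and tray_red above 0.07 m), for 0.2 s.
2. the red jar stands released in its own tray (horizontal distance between jar_red and tray_red below 0.02 m and z of jar_red in the frame of tray_red below 0.011 m and angle between jar_red's own z axis and vertical below 0.1 rad and contact force between the fingers and jar_red below 0.1 N and linear speed of jar_red below 0.03 m/s), for 0.2 s.
At the end, for the whole second after the job is handed in: each of the four jars stands inside the tray of its colour (centre within 20 mm of the tray's centre, underside on the tray floor, less than 0.1 rad from upright), released and at rest (all of step 2 and horizontal distance between jar_yellow and tray_yellow below 0.02 m and z of jar_yellow in the frame of tray_yellow below 0.011 m and angle between each of jar_yellow, jar_blue, jar_green's own z axis and vertical below 0.1 rad and contact force between the fingers and jar_yellow below 0.1 N and linear speed of each of jar_yellow, jar_blue, jar_green below 0.03 m/s and horizontal distance between jar_blue and tray_blue below 0.02 m and z of jar_blue in the frame of tray_blue below 0.011 m and contact force between the fingers and jar_blue below 0.1 N and horizontal distance between jar_green and tray_green below 0.02 m and z of jar_green in the frame of tray_green below 0.011 m and contact force between the fingers and jar_green below 0.1 N); the robot touches nothing.
It fails at once if a jar is tipped more than 0.6 rad from upright (angle between any of jar_yellow, jar_blue, jar_red, jar_green's own z axis and vertical above 0.6 rad).
It fails at once if a jar is dropped: it moves faster than 0.7 m/s (a free fall of about 25 mm) while out of the fingers ((linear speed of jar_yellow above 0.7 m/s and contact force between the fingers and jar_yellow below 0.05 N) or (linear speed of jar_blue above 0.7 m/s and contact force between the fingers and jar_blue below 0.05 N) or (linear speed of jar_red above 0.7 m/s and contact force between the fingers and jar_red below 0.05 N) or (linear speed of jar_green above 0.7 m/s and contact force between the fingers and jar_green below 0.05 N)).
It fails at once if the screw lid or the stapler is moved more than 30 mm (distance of any of screw_lid, stapler from where it was at the start of the episode above 0.03 m).
It also fails if it takes over 128 s, if anything falls off the work surface, if the arm or the gripper's body presses on something with over 40 N, if the wrist force passes 120 N, or if a joint passes its speed limit or range.

## Robot

A 6-joint arm with a two-finger parallel gripper is mounted at the origin on the work surface. World frame = base frame: x ahead of the robot, y to its left, z up, the work surface at z = 0. Lengths are in m, angles in rad, forces in N, time in s.
With the tool pointing down it reaches from about 0.35 to 0.975 m from the base axis. Payload 4.9 kg.
Tool frame: the origin (TCP) lies at the very end of the fingers, on their centre line; the grasp point (between the pads) lies 19 mm behind it; z points along the fingers, y is the line along which they close (so a half turn about z gives the same grasp; the last joint's range is limited). The gripper opens to 85 mm and grips with 20 to 120 N. Pads are 22 mm wide; open, the fingers measure 114 mm over their backs; the gripper's body (76 mm by 85 mm) begins 54 mm behind the grasp point. The pads swing forward as they close: fully open they stand 13 mm farther back than shut.
Start: joints at [-1.238, 0.053, 1.613, -0, 1.476, -0.119], TCP at [0.273, -0.562, 0.231] pointing down, gripper open.
Joint ranges: [-3.01, 3.01], [-1.01, 2.22], [0.06, 2.58], [-1.02, 4.17], [0.09, 2.62], [-3.14, 3.14]. Speed limits (rad/s): [2.57, 2.57, 3.14, 3.14, 3.14, 3.14].

## Interface

Orientations are given as a rotation vector (axis times angle).
In Python, from station import get_obs, optics, ctrl gives the robot as it stands.
- The arm moves only by the shell command python3 -m pendant 'ROWS' [FORCE]. ROWS is JSON, a list of rows, each a list of 3 entries, a list of its own where there are three numbers: the shift along the tool's x, y, z in mm, then the turn, a rotation vector about the tool's x, y, z in rad, then the opening, from 0 (shut) to 1 (fully open). A call has 1 to 12 rows; each row shifts and turns the commanded pose from where the row before left it, along the tool's axes as they then stand; what a row does not reach is not made up. A row lasts 1/12 s, in which the tool goes at most 41.7 mm and 7.16 degrees, less where a joint would pass 70% of its speed; a pose out of reach is approached as far as the arm can. A call is refused whole if a number of a shift passes 41.7 or a number of a turn 0.125, either way. A call with a gripper value outside its range is refused whole. The fingers move at their own pace and stop on an object; FORCE is the grip in N (left out, the last holds). Time passes only in rows, so rows that do not move let the fingers close. It gives the time, the measured TCP pose, the force, the opening and the grip force at its end, in the units of the state.
- get_obs(): the state, without advancing time (a new reading comes with each control period).
- optics.get_image(name): name is "scene" or "top" or "wrist"; returns the picture (420x560x3 uint8, red, green, blue); there is no depth.
- optics.camera_model(name): a dict with "fx", "fy", "cx", "cy" (pixels), "distortion" ([k1, k2, p1, p2, k3] as OpenCV has them; the pictures are not rectified), "cam_to_world" (4x4, takes a point from camera to world coordinates). Camera axes: x right, y up, looking along -z (the intrinsics and any distortion apply to the point x, -y, -z); pixel columns grow to the right and rows downward; lengths in m; the calibration is good to about 2 mm. A picture is of the moment at which its call begins: read the wrist's pose just before it. camera_model takes no time and is no camera call; for the wrist camera it gives the pose at the moment of the call.
- ctrl.finish_job(): hands the job in; it is judged then, once.
The state is a dict: "t": time; "q": joint angles; "dq": joint speeds; "effort": joint torques, N m; "tool_pos": TCP position; "tool_rot": TCP orientation; "contact_force": force on the tool from outside, world axes, zero at the start; "wrist_torque": the same for the moment, N m; "opening": finger opening in m; "grip_force": force on a finger pad.
Only numpy, scipy, OpenCV 4.12 (cv2) and the standard library are available. Lean on these libraries where they do the work, as an engineer would, in place of code of your own. Each camera call takes 0.05 s, during which the arm holds its last target. There are 200 camera calls.

## Working session

There is one attempt and no reset: what is moved stays moved. The work goes in short steps, Python scripts to look and compute and a shell command to move; the robot and the scene stay as the last step left them, time stands still between calls to the robot, and variables do not carry over. Pictures are saved under pics/ and viewed, at most 14 in all, crops included, and the job is handed in when it is done.

```bash
mkdir -p pics
cat > h.py <<'E'
import numpy as np, cv2
from station import get_obs, optics, ctrl
def ray(m,uv):
    K=np.array([[m['fx'],0,m['cx']],[0,m['fy'],m['cy']],[0,0,1.]])
    p=cv2.undistortPoints(np.array(uv,float).reshape(-1,1,2),K,np.array(m['distortion'],float)).reshape(-1,2)
    d=np.c_[p[:,0],-p[:,1],-np.ones(len(p))]
    T=np.array(m['cam_to_world']); return T[:3,3],d@T[:3,:3].T
def plane(m,uv,z):
    o,d=ray(m,uv); return o+d*((z-o[2])/d[:,2])[:,None]
def save(n,f): 
    m=optics.camera_model(n); im=optics.get_image(n); cv2.imwrite(f'pics/{f}.png',im[:,:,::-1]); return m,im
E
python3 - <<'E'
from h import *
import pickle
o=get_obs();print({k:np.round(v,3) for k,v in o.items()})
d={}
for n in('scene','top'):
    d[n]=save(n,n+'0'); print(n,np.round(d[n][0]['cam_to_world'],3).tolist(),d[n][0]['fx'])
pickle.dump(d,open('v0.pkl','wb'))
E
```

```text
{'t': np.float64(0.0), 'q': array([-1.238,  0.053,  1.614,  0.   ,  1.476, -0.119]), 'dq': array([ 0.001,  0.   , -0.   ,  0.001, -0.001, -0.001]), 'effort': array([ 0.0000e+00, -3.9367e+01, -3.7018e+01, -0.0000e+00,  7.0000e-03,
        0.0000e+00]), 'tool_pos': array([ 0.273, -0.562,  0.23 ]), 'tool_rot': array([-3.06 , -0.703,  0.   ]), 'contact_force': array([-0.001,  0.298, -0.288]), 'wrist_torque': array([ 0.03 , -0.003,  0.006]), 'grip_force': np.float64(0.0), 'opening': np.float64(0.085)}
scene [[-0.464, -0.563, 0.684, 1.424], [0.886, -0.283, 0.367, 0.515], [-0.013, 0.776, 0.63, 0.928], [0.0, 0.0, 0.0, 1.0]] 470.08470511103604
top [[0.003, 0.99, -0.143, 0.384], [-1.0, 0.003, -0.006, 0.044], [-0.006, 0.143, 0.99, 1.178], [0.0, 0.0, 0.0, 1.0]] 445.7447815786199
```

View pics/top0.png

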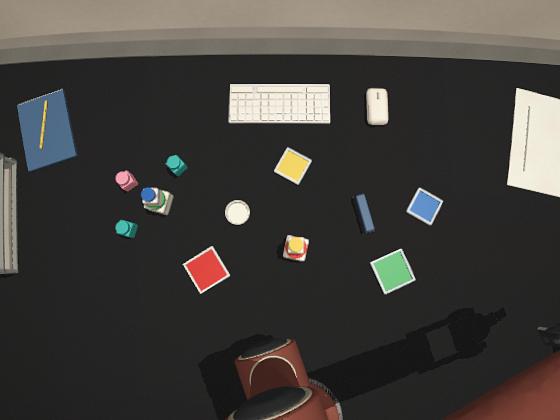

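View pics/scene0.png

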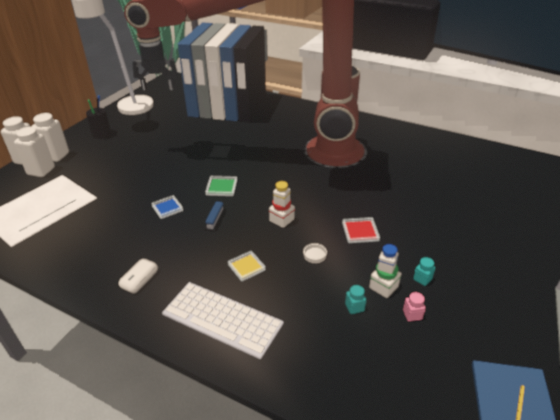

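The top view shows the red jar with yellow on it at (295,248) and the green jar with blue on it at (155,198). Trays are yellow (293,166), blue (425,206), red (206,270) and green (393,271). The lid is at (237,212) and the stapler at (364,213). Candidates for jar_blue are blue cap (149,195), pink (125,181), turquoise (176,165) and turquoise (126,228). Only (149,195) has a blue cap on a white body on the green jar, so I'll confirm that one in a crop.

Run:
```python
from h import *
import pickle
d=pickle.load(open('v0.pkl','rb'))
def blobs(im,lo,hi,smin=120,vmin=60):
    h=cv2.cvtColor(im,cv2.COLOR_RGB2HSV)
    m=cv2.inRange(h,(lo,smin,vmin),(hi,255,255))
    if lo==0: m|=cv2.inRange(h,(172,smin,vmin),(180,255,255))
    c,_=cv2.findContours(m,cv2.RETR_EXTERNAL,cv2.CHAIN_APPROX_NONE)
    return [k for k in c if cv2.contourArea(k)>25]
H=dict(yellow=(20,33),blue=(100,125),red=(0,6),green=(50,75),teal=(80,95),pink=(160,172))
for n in('top','scene'):
    m,im=d[n]
    for c,(lo,hi) in H.items():
        for k in blobs(im,lo,hi):
            (x,y),(w,h),a=cv2.minAreaRect(k); A=cv2.contourArea(k)
            if A>2500:continue
            s=f'{n} {c} ({x:.0f},{y:.0f}) {w:.0f}x{h:.0f} A{A:.0f}'
            if n=='top':
                b=plane(m,cv2.boxPoints(((x,y),(w,h),a)),.006)
                e=b[1]-b[0]; s+=f' z6 {b.mean(0).round(4)[:2]} yaw {np.degrees(np.arctan2(e[1],e[0]))%90:.1f} side {np.linalg.norm(e):.3f} {np.linalg.norm(b[2]-b[1]):.3f}'
            print(s)
im=d['scene'][1]; t=d['top'][1]
a=cv2.resize(im[225:335,330:450],None,fx=3.3,fy=3.3,interpolation=cv2.INTER_CUBIC)
b=cv2.resize(t[140:250,100:220],None,fx=3.3,fy=3.3,interpolation=cv2.INTER_CUBIC)
cv2.imwrite('pics/crop1.png',np.hstack([a,b])[:,:,::-1])
```

```text
top yellow (296,244) 13x13 A132 z6 [0.4594 0.0039] yaw 45.1 side 0.035 0.033
top yellow (292,165) 23x22 A476 z6 [0.6723 0.0122] yaw 61.8 side 0.062 0.062
top yellow (43,124) 3x47 A80 z6 [0.7988 0.7306] yaw 0.1 side 0.143 0.009
top blue (425,206) 23x22 A448 z6 [ 0.5633 -0.345 ] yaw 58.2 side 0.061 0.062
top blue (148,194) 13x13 A136 z6 [0.5945 0.4048] yaw 89.9 side 0.036 0.036
top red (206,270) 30x30 A862 z6 [0.3917 0.2401] yaw 31.4 side 0.080 0.080
top red (299,252) 9x20 A53 z6 [ 0.4398 -0.0044] yaw 36.9 side 0.053 0.025
top green (159,203) 8x18 A28 z6 [0.5684 0.3728] yaw 41.4 side 0.050 0.022
top teal (125,228) 22x15 A274 z6 [0.5003 0.4621] yaw 73.7 side 0.040 0.061
top teal (176,164) 21x15 A261 z6 [0.6762 0.3308] yaw 46.5 side 0.041 0.059
scene yellow (520,403) 4x34 A84
scene yellow (246,265) 15x23 A274
scene yellow (282,185) 11x11 A98
scene blue (390,250) 11x15 A128
scene blue (167,206) 9x19 A139
scene red (360,229) 16x28 A362
scene red (281,205) 18x9 A54
scene red (334,150) 31x55 A1152
scene red (319,109) 10x22 A75
scene red (338,16) 32x29 A603
scene red (192,18) 119x37 A1480
scene green (388,273) 8x19 A44
scene green (221,184) 9x22 A170
scene teal (356,299) 28x19 A424
scene teal (424,270) 19x28 A410
```

View pics/crop1.png

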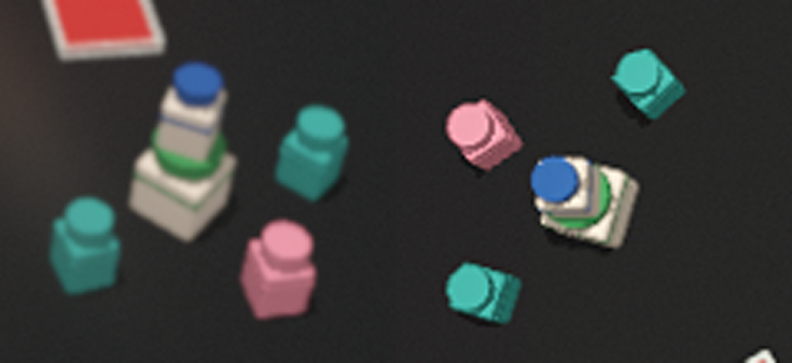

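The crop confirms it: jar_blue is the blue-capped white jar standing on the green jar. The pink and turquoise ones are solid-coloured look-alikes on the desk, close by. Next I triangulate the caps and get the green tray.

```bash
cat >> h.py <<'E'
H=dict(yellow=(20,33),blue=(100,125),red=(0,6),green=(45,80))
def blob(im,c,near,smin=120,vmin=50,rad=25):
    h=cv2.cvtColor(im,cv2.COLOR_RGB2HSV); lo,hi=H[c]
    m=cv2.inRange(h,(lo,smin,vmin),(hi,255,255))
    if lo==0: m|=cv2.inRange(h,(172,smin,vmin),(180,255,255))
    k,_=cv2.findContours(m,cv2.RETR_EXTERNAL,cv2.CHAIN_APPROX_NONE)
    k=[q for q in k if np.hypot(*(q.reshape(-1,2).mean(0)-near))<rad]
    return max(k,key=cv2.contourArea)
def tri(rays):
    A=0;b=0
    for o,d in rays:
        d=d[0]/np.linalg.norm(d[0]); P=np.eye(3)-np.outer(d,d); A=A+P; b=b+P@o
    x=np.linalg.solve(A,b)
    return x,[np.linalg.norm((np.eye(3)-np.outer(d[0],d[0])/(d[0]@d[0]))@(x-o)) for o,d in rays]
def frame():
    from scipy.spatial.transform import Rotation as R
    o=get_obs(); return o, R.from_rotvec(o['tool_rot']).as_matrix()
def go(p,yaw_x=None):
    "shift (mm, tool axes) to bring the TCP to p; turn about tool z to put tool y along yaw_x+90 (mod 180)"
    o,M=frame(); s=M.T@(np.array(p)-o['tool_pos'])*1000
    print('t',round(float(o['t']),2),'at',o['tool_pos'].round(4),'shift',s.round(1),end=' ')
    a=np.degrees(np.arctan2(M[1,0],M[0,0])); print('toolx yaw',a.round(1),'tilt',np.degrees(np.arccos(-M[2,2])).round(2))
E
python3 - <<'E'
from h import *
import pickle
d=pickle.load(open('v0.pkl','rb'))
def cen(k): return cv2.minAreaRect(k)[0]
P=dict(ycap=('yellow',(296,244),(282,185)),bcap=('blue',(148,194),(390,250)),ytray=('yellow',(292,165),(246,265)),btray=('blue',(425,206),(167,206)),rtray=('red',(206,270),(360,229)),gtray=('green',(393,271),(221,184)))
for n,(c,a,b) in P.items():
    try:
        r=[];
        for v,p in(('top',a),('scene',b)):
            k=blob(d[v][1],c,p,smin=90 if n=='gtray' else 120,rad=14); q=cen(k); r.append(ray(d[v][0],[q]))
            if v=='top':
                bx=plane(d[v][0],cv2.boxPoints(cv2.minAreaRect(k)),.006); e=bx[1]-bx[0]; yaw=np.degrees(np.arctan2(e[1],e[0]))%90
                z6=bx.mean(0)[:2]; zc=plane(d[v][0],[q],.136)[0,:2]
        x,res=tri(r); print(n,x.round(4),np.round(res,4),'z6',z6.round(4),'yaw',yaw.round(1),'z136',zc.round(4))
    except Exception as e: print(n,e)
go((.45,0,.3))
E
```

```text
ycap [0.4512 0.0083 0.1332] [0. 0.] z6 [0.4594 0.0039] yaw 45.1 z136 [0.451  0.0084]
bcap [0.5717 0.3657 0.1326] [0.0001 0.0001] z6 [0.5945 0.4048] yaw 89.9 z136 [0.571  0.3647]
ytray [0.6715 0.0121 0.0086] [0.0002 0.0002] z6 [0.6723 0.0122] yaw 61.8 z136 [0.6401 0.0158]
btray [ 0.5627 -0.3437  0.0089] [0.0002 0.0002] z6 [ 0.5633 -0.345 ] yaw 58.2 z136 [ 0.5433 -0.3017]
rtray [0.3917 0.2395 0.0076] [0.0002 0.0002] z6 [0.3917 0.2401] yaw 31.4 z136 [0.3907 0.2183]
gtray [ 0.3899 -0.252   0.0089] [0.0013 0.0013] z6 [ 0.3894 -0.2517] yaw 23.9 z136 [ 0.3887 -0.2188]
t 0.1 at [ 0.2727 -0.5618  0.2302] shift [ 404.8 -428.1  -68.9] toolx yaw 25.9 tilt 0.11
```

```bash
python3 -m pendant '[[[27,-28,-6],[0,0,0],1],[[27,-28,-6],[0,0,0],1],[[27,-28,-6],[0,0,0],1],[[27,-28,-6],[0,0,0],1],[[27,-28,-6],[0,0,0],1],[[27,-28,-6],[0,0,0],1],[[27,-28,-6],[0,0,0],1],[[27,-28,-6],[0,0,0],1],[[27,-28,-6],[0,0,0],1],[[27,-28,-6],[0,0,0],1],[[27,-28,-6],[0,0,0],1],[[27,-28,-6],[0,0,0],1]]' 30 && python3 -m pendant '[[[27,-28,-6],[0,0,0],1],[[27,-28,-6],[0,0,0],1],[[20,-28,-6],[0,0,0],1],[[0,0,0],[0,0,0],1],[[0,0,0],[0,0,0],1]]'
python3 - <<'E'
from h import *
go((.4512,.0083,.3))
m,im=save('wrist','w1'); print(np.round(m['cam_to_world'],3).tolist(),m['fx'])
E
```

```text
t: 1.1
tool_pos: [0.4176, -0.1166, 0.3033]
tool_rot: [3.062, 0.703, 0.0]
contact_force: [0.4, 0.4, 0.0]
opening: 0.0855
grip_force: 0.0
t: 1.52
tool_pos: [0.4476, -0.0091, 0.3212]
tool_rot: [3.06, 0.71, -0.0]
contact_force: [0.6, -0.4, -0.4]
opening: 0.0852
grip_force: 0.0
t 1.52 at [ 0.4476 -0.0091  0.3212] shift [ 10.9 -14.   21.2] toolx yaw 26.1 tilt 0.02
[[0.44, 0.861, 0.254, 0.512], [-0.898, 0.422, 0.125, 0.023], [0.001, -0.283, 0.959, 0.463], [0.0, 0.0, 0.0, 1.0]] 325.42769703481684
```

View pics/w1.png

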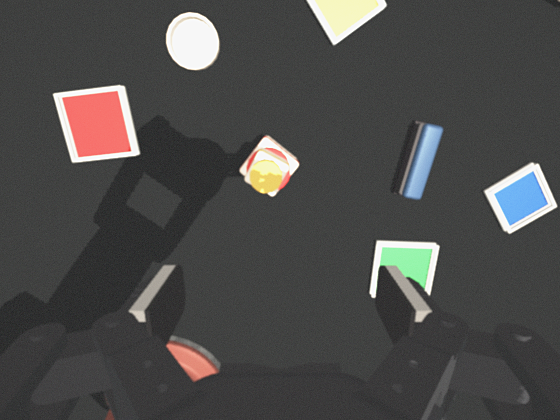

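The stack is at (268,168): the red body is turned roughly 40° in the image, with the yellow cap on top. I'll go lower for a sharper view of the yaws.

```bash
python3 -m pendant '[[[5,-7,35],[0,0,0],1],[[5,-7,35],[0,0,0],1],[[0,0,25],[0,0,0],1],[[0,0,0],[0,0,0],1],[[0,0,0],[0,0,0],1]]'
python3 - <<'E'
from h import *
import pickle
go((.4512,.0083,.3))
m,im=save('wrist','w2'); pickle.dump((m,im),open('w2.pkl','wb'))
cv2.imwrite('pics/w2c.png',cv2.resize(im[110:310,170:390],None,fx=3,fy=3,interpolation=cv2.INTER_CUBIC)[:,:,::-1])
E
```

```text
t: 1.98
tool_pos: [0.4493, 0.0053, 0.2246]
tool_rot: [-3.061, -0.7, 0.006]
contact_force: [-0.2, 0.6, 0.2]
opening: 0.0855
grip_force: 0.0
t 1.98 at [0.4493 0.0053 0.2246] shift [  2.8  -2.1 -75.4] toolx yaw 25.8 tilt 0.23
```

View pics/w2c.png

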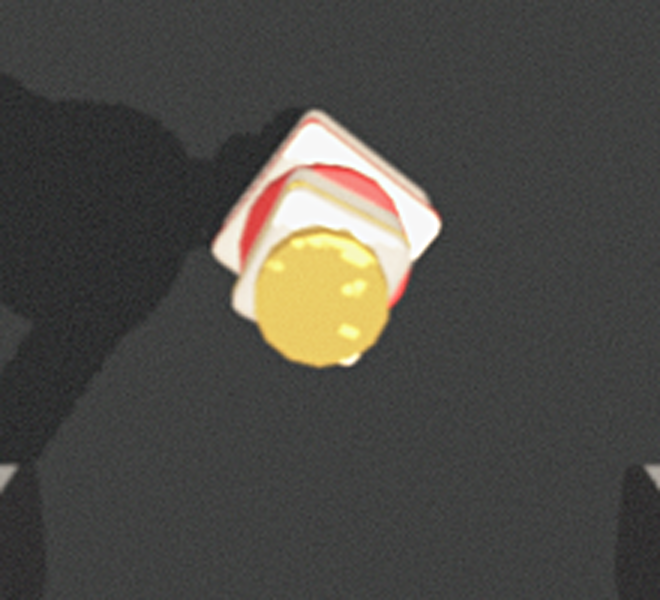

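The crop shows the small jar's bottom back edge from (297,168) to (408,240) and its left edge from (297,170) to (235,295). The red body's edges run (318,112) to (438,212) and (312,112) to (214,240). Yellow cap top is centred at (322,300).

```bash
cat >> h.py <<'E'
def yawof(m,p,q,z,off=(0,0),s=1):
    P=plane(m,np.array([p,q])/s+np.array(off),z); e=P[1]-P[0]
    return round(np.degrees(np.arctan2(e[1],e[0]))%90,1),round(np.linalg.norm(e),4)
E
python3 - <<'E'
from h import *
import pickle
m,im=pickle.load(open('w2.pkl','rb')); T=np.array(m['cam_to_world'])
k=dict(off=(170,110),s=3)
print('small',yawof(m,(297,168),(408,240),.072,**k),yawof(m,(297,170),(238,270),.08,**k))
print('red',yawof(m,(318,112),(438,212),.05,**k),yawof(m,(312,112),(214,240),.05,**k))
b=blob(im,'yellow',(277,210),smin=60,rad=30); (x,y),r=cv2.minEnclosingCircle(b); print(x,y,r,plane(m,[(x,y)],.136))
# triangulate cap centre with top
d=pickle.load(open('v0.pkl','rb'))
q=cv2.minAreaRect(blob(d['top'][1],'yellow',(296,244)))[0]
print(tri([ray(m,[(x,y)]),ray(d['top'][0],[q])]))
E
```

```text
small (np.float64(82.6), np.float64(0.0407)) (np.float64(84.9), np.float64(0.0354))
red (np.float64(76.3), np.float64(0.051)) (np.float64(77.8), np.float64(0.0532))
276.375 208.5625 23.816207885742188 [[0.45302424 0.0099512  0.136     ]]
(array([0.45128375, 0.00864482, 0.12908359]), [np.float64(0.0005197677029058518), np.float64(0.0005197677029058235)])
```

```bash
python3 -m pendant '[[[4,-2.2,0],[0,0,0.113],1],[[0,0,0],[0,0,0.113],1],[[0,0,0],[0,0,0.113],1],[[0,0,0],[0,0,0.113],1],[[0,0,0],[0,0,0.113],1],[[0,0,20],[0,0,0],1],[[0,0,15],[0,0,0],1],[[0,0,0],[0,0,0],1],[[0,0,0],[0,0,0],1]]'
python3 - <<'E'
from h import *
import pickle
go((.452,.009,.097))
m,im=save('wrist','w3'); pickle.dump((m,im),open('w3.pkl','wb'))
cv2.imwrite('pics/w3c.png',cv2.resize(im[110:310,160:400],None,fx=3,fy=3,interpolation=cv2.INTER_CUBIC)[:,:,::-1])
b=blob(im,'yellow',(277,230),smin=60,rad=50); (x,y),r=cv2.minEnclosingCircle(b); print(x,y,r,plane(m,[(x,y)],.136))
E
```

```text
t: 2.78
tool_pos: [0.4538, 0.0094, 0.193]
tool_rot: [3.136, -0.179, 0.003]
contact_force: [-0.2, 0.1, 1.3]
opening: 0.0856
grip_force: 0.0
t 2.78 at [0.4538 0.0094 0.193 ] shift [-1.9  0.6 96. ] toolx yaw -6.5 tilt 0.11
280.2023010253906 230.8664093017578 27.19317054748535 [[0.4536922  0.00909819 0.136     ]]
```

View pics/w3c.png

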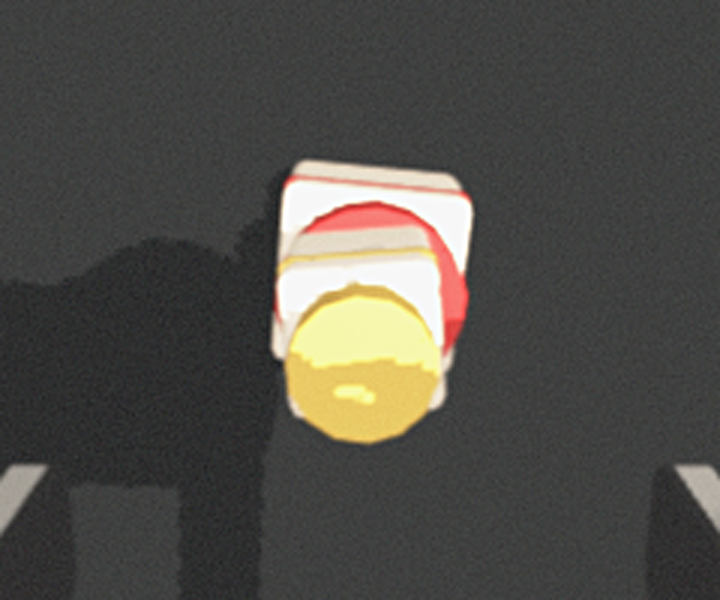

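Run:
```python
from h import *
import pickle
m,im=pickle.load(open('w3.pkl','rb')); k=dict(off=(160,110),s=3)
print('small',yawof(m,(282,267),(435,252),.118,**k),yawof(m,(298,238),(424,228),.072,**k))
print('red',yawof(m,(290,180),(468,206),.05,**k),yawof(m,(298,162),(460,180),.0,**k))
P=lambda u,z: plane(m,np.array([u])/3.+np.array((160,110)),z)[0].round(4)
print('red body corners TL,TR z.056',P((288,178),.056),P((474,205),.056), 'capleft/right',P((276,290),.072),P((467,297),.072))
```

```text
small (np.float64(89.2), np.float64(0.0351)) (np.float64(88.1), np.float64(0.0347))
red (np.float64(75.1), np.float64(0.053)) (np.float64(77.1), np.float64(0.0561))
red body corners TL,TR z.056 [0.4832 0.0266 0.056 ] [ 0.4692 -0.0258  0.056 ] capleft/right [0.4548 0.0327 0.072 ] [ 0.4467 -0.0202  0.072 ]
```

```bash
python3 -m pendant '[[[-1,0.5,20],[0,0,-0.09],1],[[0,0,30],[0,0,0],1],[[0,0,26],[0,0,0],1],[[0,0,20],[0,0,0],1],[[0,0,0],[0,0,0],1],[[0,0,0],[0,0,0],0],[[0,0,0],[0,0,0],0],[[0,0,0],[0,0,0],0],[[0,0,0],[0,0,0],0],[[0,0,0],[0,0,0],0],[[0,0,0],[0,0,0],0]]' 30 && python3 -m pendant '[[[0,0,0],[0,0,0],0],[[0,0,0],[0,0,0],0],[[0,0,-4],[0,0,0],0],[[0,0,-8],[0,0,0],0],[[0,0,0],[0,0,0],0]]'
python3 - <<'E'
from h import *
go((.6715,.012,.18)); m,im=save('wrist','w4')
E
```

```text
t: 3.75
tool_pos: [0.4538, 0.0094, 0.0977]
tool_rot: [3.141, -0.036, 0.007]
contact_force: [0.2, -0.3, 6.2]
opening: 0.0374
grip_force: 31.5
t: 4.17
tool_pos: [0.4528, 0.0096, 0.1089]
tool_rot: [3.141, -0.036, 0.004]
contact_force: [0.6, -0.9, -1.0]
opening: 0.0373
grip_force: 30.7
t 4.17 at [0.4528 0.0096 0.1089] shift [218.7  -7.5 -70.6] toolx yaw -1.3 tilt 0.13
```

View pics/w4.png

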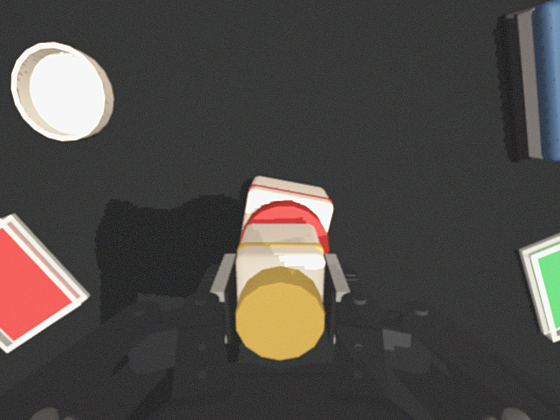

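Yellow jar is held: its cap is at (281,312), clear of the red jar below. Now to its tray.

```bash
python3 -m pendant '[[[0,0,-25],[0,0,0],0],[[10,-1,-25],[0,0,0],0],[[25,-1,-10],[0,0,0],0],[[33,-1,0],[0,0,0],0],[[33,-1,0],[0,0,0],0],[[33,-1,0],[0,0,0],0],[[33,-1,0],[0,0,0],0],[[30,-1,0],[0,0,0],0],[[15,-1,0],[0,0,0],0],[[6,0,0],[0,0,0],0],[[0,0,0],[0,0,0],0],[[0,0,0],[0,0,0],0]]'
python3 - <<'E'
from h import *
go((.672,.012,.0327))
E
```

```text
t: 5.22
tool_pos: [0.6693, 0.0126, 0.1666]
tool_rot: [-3.141, 0.036, 0.003]
contact_force: [-0.4, -0.9, -1.3]
opening: 0.0375
grip_force: 30.7
t 5.22 at [0.6693 0.0126 0.1666] shift [  2.9   0.6 133.9] toolx yaw -1.3 tilt 0.1
```

```bash
python3 -m pendant '[[[3,0.6,20],[0,0,0],0],[[0,0,35],[0,0,0],0],[[0,0,32],[0,0,0],0],[[0,0,20],[0,0,0],0],[[0,0,10],[0,0,0],0],[[0,0,6],[0,0,0],0],[[0,0,5],[0,0,0],0],[[0,0,3],[0,0,0],0],[[0,0,1],[0,0,0],0],[[0,0,0],[0,0,0],0],[[0,0,0],[0,0,0],0]]'
python3 - <<'E'
from h import *
go((.672,.012,.0327))
E
```

```text
t: 6.13
tool_pos: [0.674, 0.0118, 0.0366]
tool_rot: [3.141, -0.036, 0.003]
contact_force: [-0.1, 0.7, -0.3]
opening: 0.0372
grip_force: 30.7
t 6.13 at [0.674  0.0118 0.0366] shift [-2.  -0.1  3.9] toolx yaw -1.3 tilt 0.11
```

```bash
python3 -m pendant '[[[0,0,2],[0,0,0],0],[[0,0,1],[0,0,0],0],[[0,0,0],[0,0,0],0]]';python3 -m pendant '[[[0,0,1],[0,0,0],0],[[0,0,0],[0,0,0],0],[[0,0,0],[0,0,0],0]]'
```

```text
t: 6.38
tool_pos: [0.6731, 0.0119, 0.0322]
tool_rot: [-3.141, 0.037, 0.0]
contact_force: [0.6, -0.4, 0.1]
opening: 0.0378
grip_force: 30.7
t: 6.63
tool_pos: [0.6733, 0.0119, 0.0318]
tool_rot: [3.141, -0.036, 0.0]
contact_force: [-1.9, -0.2, 3.2]
opening: 0.0375
grip_force: 31.0
```

```bash
python3 -m pendant '[[[0,0,0],[0,0,0],0.6],[[0,0,0],[0,0,0],0.75],[[0,0,0],[0,0,0],1],[[0,0,0],[0,0,0],1],[[0,0,-10],[0,0,0],1],[[0,0,-30],[0,0,0],1],[[0,0,-38],[0,0,0],1],[[0,0,-38],[0,0,0],1],[[0,0,-38],[0,0,0],1],[[-5,-16,-30],[0,0,0],1],[[-10,-32,-7],[0,0,0],1],[[-10,-32,0],[0,0,0],1]]';python3 -m pendant '[[[-10,-32,0],[0,0,0],1],[[-10,-32,0],[0,0,0],1],[[-10,-32,0],[0,0,0],1],[[-10,-32,0],[0,0,0],1],[[-10,-32,0],[0,0,0],1],[[-10,-32,0],[0,0,0],1],[[-10,-32,0],[0,0,0],1],[[-10,-32,0],[0,0,0],1],[[-5,-15,0],[0,0,0],1],[[0,0,0],[0,0,0],1],[[0,0,0],[0,0,0],1]]'
python3 - <<'E'
from h import *
import pickle
go((.571,.365,.097))
m,im=save('wrist','w5'); pickle.dump((m,im),open('w5.pkl','wb'))
cv2.imwrite('pics/w5c.png',cv2.resize(im[60:330,100:460],None,fx=2.2,fy=2.2,interpolation=cv2.INTER_CUBIC)[:,:,::-1])
E
```

```text
t: 7.63
tool_pos: [0.6523, 0.0925, 0.2289]
tool_rot: [-3.141, 0.04, -0.015]
contact_force: [0.9, -0.5, -1.0]
opening: 0.0854
grip_force: 0.0
t: 8.55
tool_pos: [0.5712, 0.3657, 0.2228]
tool_rot: [3.141, -0.034, 0.001]
contact_force: [1.1, -1.0, 0.9]
opening: 0.0852
grip_force: 0.0
t 8.55 at [0.5712 0.3657 0.2228] shift [ -0.2   0.6 125.8] toolx yaw -1.2 tilt 0.05
```

View pics/w5c.png

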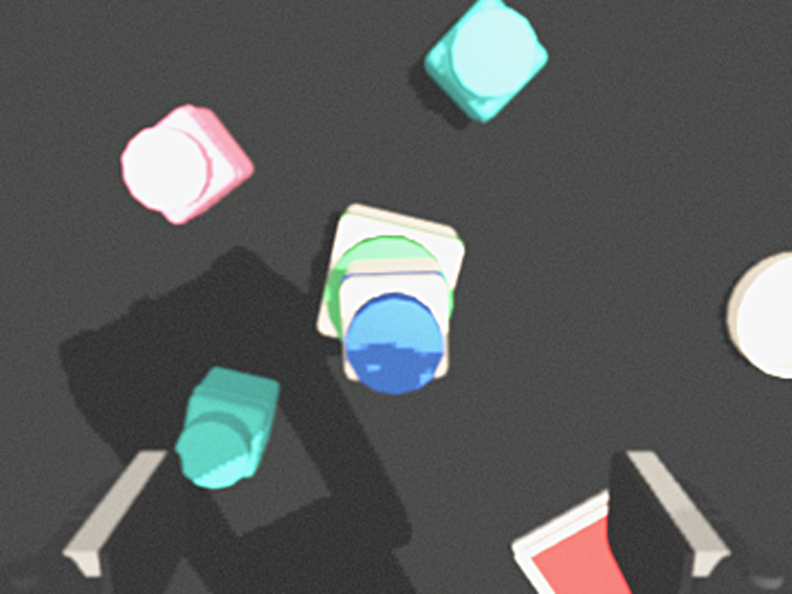

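This shows the blue jar on green, aligned with the gripper: blue cap at (394,342), blue body edge (345,275) to (450,272). Green body edges are (345,212) to (463,243) and (345,212) to (320,328). The look-alikes are clear of the stack.

Run:
```python
from h import *
import pickle
m,im=pickle.load(open('w5.pkl','rb')); k=dict(off=(100,60),s=2.2)
print('small',yawof(m,(345,278),(450,275),.12,**k),'green',yawof(m,(345,218),(463,245),.056,**k),yawof(m,(342,220),(318,330),.056,**k))
P=lambda u,z: plane(m,np.array([u])/2.2+np.array((100,60)),z)[0].round(4)
print('green corners',P((343,216),.056),P((465,244),.056))
b=blob(im,'blue',(279,215),smin=60,rad=30); (x,y),r=cv2.minEnclosingCircle(b); print(x,y,r,plane(m,[(x,y)],.136))
d=pickle.load(open('v0.pkl','rb'))
q=cv2.minAreaRect(blob(d['top'][1],'blue',(148,194)))[0]
print(tri([ray(m,[(x,y)]),ray(d['top'][0],[q])]))
print('lookalike caps z.064: pink',P((165,170),.064),'teal near',P((215,450),.064),'teal far',P((492,52),.064))
```

```text
small (np.float64(0.4), np.float64(0.0366)) green (np.float64(75.8), np.float64(0.0523)) (np.float64(75.3), np.float64(0.0506))
green corners [0.6045 0.3874 0.056 ] [0.5912 0.335  0.056 ]
279.1944580078125 216.0833282470703 23.41875648498535 [[0.57177223 0.3660547  0.136     ]]
(array([0.57127466, 0.36575695, 0.13373116]), [np.float64(0.0003748104572289325), np.float64(0.00037481045722891743)])
lookalike caps z.064: pink [0.6259 0.4591 0.064 ] teal near [0.4997 0.4503 0.064 ] teal far [0.6684 0.3255 0.064 ]
```

```bash
python3 -m pendant '[[[0,0,20],[0,0,-0.02],1],[[0,0,35],[0,0,0],1],[[0,0,35],[0,0,0],1],[[0,0,25],[0,0,0],1],[[0,0,10],[0,0,0],1],[[0,0,0],[0,0,0],1],[[0,0,0],[0,0,0],0],[[0,0,0],[0,0,0],0],[[0,0,0],[0,0,0],0],[[0,0,0],[0,0,0],0],[[0,0,0],[0,0,0],0],[[0,0,0],[0,0,0],0]]' 30 && python3 -m pendant '[[[0,0,0],[0,0,0],0],[[0,0,0],[0,0,0],0],[[0,0,-4],[0,0,0],0],[[0,0,-10],[0,0,0],0],[[0,0,0],[0,0,0],0],[[0,0,0],[0,0,0],0]]'
python3 - <<'E'
from h import *
go((.563,-.344,.18)); m,im=save('wrist','w6')
E
```

```text
t: 9.6
tool_pos: [0.5728, 0.3662, 0.1]
tool_rot: [-3.14, 0.005, -0.006]
contact_force: [-0.5, -0.2, 6.3]
opening: 0.0371
grip_force: 31.9
t: 10.1
tool_pos: [0.5716, 0.3656, 0.1121]
tool_rot: [-3.141, 0.005, -0.002]
contact_force: [0.2, -0.4, -1.1]
opening: 0.0373
grip_force: 31.2
t 10.1 at [0.5716 0.3656 0.1121] shift [ -6.3 709.6 -68.3] toolx yaw -0.2 tilt 0.07
```

View pics/w6.png

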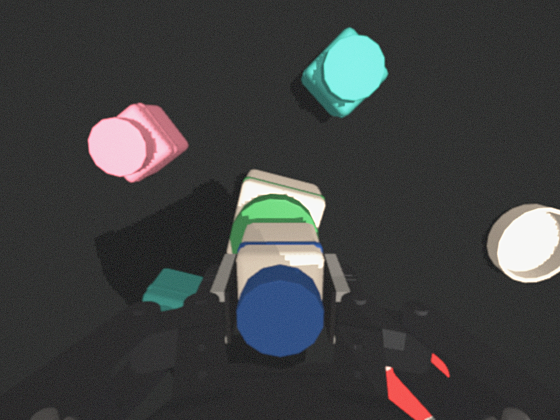

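Blue jar is held, with its cap at (280,311), and green has stayed in place. I'll lift it and carry it to the blue tray.

```bash
python3 -m pendant '[[[0,0,-25],[0,0,0],0],[[0,8,-30],[0,0,0],0],[[0,24,-10],[0,0,0],0],[[0,38,0],[0,0,0],0],[[0,38,0],[0,0,0],0],[[0,38,0],[0,0,0],0],[[0,38,0],[0,0,0],0],[[0,38,0],[0,0,0],0],[[0,38,0],[0,0,0],0],[[0,38,0],[0,0,0],0],[[0,38,0],[0,0,0],0],[[0,38,0],[0,0,0],0]]'; python3 -m pendant '[[[-1,38,0],[0,0,0],0],[[-1,38,0],[0,0,0],0],[[-1,38,0],[0,0,0],0],[[-1,38,0],[0,0,0],0],[[-1,38,0],[0,0,0],0],[[-1,38,0],[0,0,0],0],[[0,38,0],[0,0,0],0],[[0,38,0],[0,0,0],0],[[0,20,0],[0,0,0],0],[[0,8,0],[0,0,0],0],[[0,0,0],[0,0,0],0],[[0,0,0],[0,0,0],0]]'
python3 - <<'E'
from h import *
go((.563,-.344,.036))
E
```

```text
t: 11.15
tool_pos: [0.5694, -0.0103, 0.1758]
tool_rot: [-3.141, 0.005, 0.001]
contact_force: [0.1, -0.1, 0.1]
opening: 0.0372
grip_force: 31.2
t: 12.15
tool_pos: [0.5628, -0.3397, 0.1756]
tool_rot: [-3.14, 0.005, 0.001]
contact_force: [-0.2, 0.7, -0.5]
opening: 0.0372
grip_force: 31.1
t 12.15 at [ 0.5628 -0.3397  0.1756] shift [  0.3   4.5 139.6] toolx yaw -0.2 tilt 0.1
```

```bash
python3 -m pendant '[[[0,3,20],[0,0,0],0],[[0,1,35],[0,0,0],0],[[0,0,35],[0,0,0],0],[[0,0,25],[0,0,0],0],[[0,0,12],[0,0,0],0],[[0,0,5],[0,0,0],0],[[0,0,4],[0,0,0],0],[[0,0,1],[0,0,0],0],[[0,0,0],[0,0,0],0],[[0,0,0],[0,0,0],0]]';python3 -m pendant '[[[0,0,1],[0,0,0],0],[[0,0,1],[0,0,0],0],[[0,0,0],[0,0,0],0],[[0,0,0],[0,0,0],0]]';python3 -m pendant '[[[0,0,1],[0,0,0],0],[[0,0,0],[0,0,0],0],[[0,0,0],[0,0,0],0]]'
```

```text
t: 12.98
tool_pos: [0.5643, -0.3454, 0.0415]
tool_rot: [3.14, -0.005, 0.004]
contact_force: [-0.6, -0.2, 0.2]
opening: 0.0371
grip_force: 31.1
t: 13.32
tool_pos: [0.5631, -0.3447, 0.0375]
tool_rot: [3.141, -0.005, 0.0]
contact_force: [0.5, 0.7, -1.3]
opening: 0.0375
grip_force: 31.1
t: 13.57
tool_pos: [0.5629, -0.3446, 0.0361]
tool_rot: [-3.141, 0.005, 0.0]
contact_force: [0.0, 0.3, -0.2]
opening: 0.0375
grip_force: 31.1
```

```bash
python3 -m pendant '[[[0,0,1],[0,0,0],0],[[0,0,0],[0,0,0],0],[[0,0,0],[0,0,0],0]]';python3 -m pendant '[[[0,0,1],[0,0,0],0],[[0,0,0],[0,0,0],0],[[0,0,0],[0,0,0],0]]';python3 -m pendant '[[[0,0,1],[0,0,0],0],[[0,0,0],[0,0,0],0],[[0,0,0],[0,0,0],0]]'
```

```text
t: 13.82
tool_pos: [0.563, -0.3445, 0.0351]
tool_rot: [-3.141, 0.005, 0.0]
contact_force: [-0.0, 0.0, -0.6]
opening: 0.0373
grip_force: 31.1
t: 14.07
tool_pos: [0.563, -0.3445, 0.0342]
tool_rot: [-3.141, 0.005, 0.0]
contact_force: [0.2, -0.1, -0.0]
opening: 0.0377
grip_force: 31.1
t: 14.32
tool_pos: [0.5632, -0.3447, 0.034]
tool_rot: [3.141, -0.005, 0.0]
contact_force: [-1.4, 2.2, 4.5]
opening: 0.0375
grip_force: 31.7
```

```bash
python3 -m pendant '[[[0,0,0],[0,0,0],0.6],[[0,0,0],[0,0,0],0.75],[[0,0,0],[0,0,0],1],[[0,0,0],[0,0,0],1],[[0,0,-10],[0,0,0],1],[[0,0,-30],[0,0,0],1],[[0,0,-38],[0,0,0],1],[[0,-8,-38],[0,0,0],1],[[0,-30,-10],[0,0,0],1],[[0,-39,0],[0,0,0],1],[[0,-39,0],[0,0,0],1],[[0,-39,0],[0,0,0],1]]';python3 -m pendant '[[[0,-39,0],[0,0,0],1],[[0,-39,0],[0,0,0],1],[[0,-39,0],[0,0,0],1],[[0,-39,0],[0,0,0],1],[[0,-39,0],[0,0,0],1],[[0,-39,0],[0,0,0],1],[[0,-39,0],[0,0,0],1],[[0,-39,0],[0,0,0],1],[[0,-39,0],[0,0,0],1],[[0,-39,0],[0,0,0],1],[[0,-39,0],[0,0,0],1],[[0,-39,0],[0,0,0],1]]';python3 -m pendant '[[[0,-39,0],[0,0,0],1],[[4,-30,0],[0,0,0],1],[[4,-20,0],[0,0,0],1],[[0,0,0],[0,0,0.124],1],[[0,0,0],[0,0,0.124],1],[[0,0,0],[0,0,0],1],[[0,0,0],[0,0,0],1]]'
python3 - <<'E'
from h import *
import pickle
go((.5707,.3681,.03))
m,im=save('wrist','w7'); pickle.dump((m,im),open('w7.pkl','wb'))
E
```

```text
t: 15.32
tool_pos: [0.5637, -0.1885, 0.1609]
tool_rot: [3.141, -0.007, 0.003]
contact_force: [1.2, 1.2, 0.3]
opening: 0.0855
grip_force: 0.0
t: 16.32
tool_pos: [0.5649, 0.2805, 0.1603]
tool_rot: [-3.141, 0.005, -0.002]
contact_force: [0.6, 0.2, 0.5]
opening: 0.0855
grip_force: 0.0
t: 16.9
tool_pos: [0.5734, 0.3675, 0.1598]
tool_rot: [-3.117, 0.389, -0.001]
contact_force: [1.3, 0.3, -0.1]
opening: 0.0857
grip_force: 0.0
t 16.9 at [0.5734 0.3675 0.1598] shift [-2.800e+00  1.000e-01  1.298e+02] toolx yaw -14.2 tilt 0.03
```

View pics/w7.png

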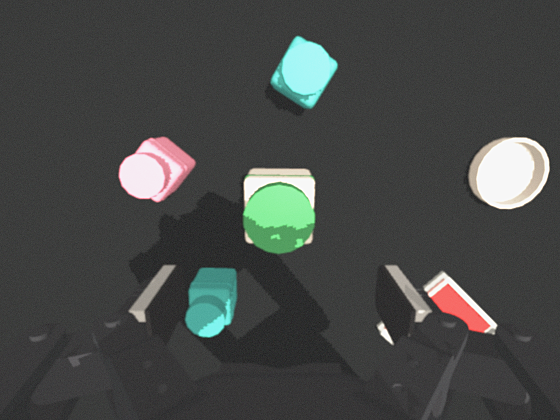

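The green jar is aligned and centred: cap (280,218), body edge level at row 176. I'll check cap height across views and the clearance to the near turquoise (210,295) and pink (155,170).

Run:
```python
from h import *
import pickle
m,im=pickle.load(open('w7.pkl','rb'));m5,i5=pickle.load(open('w5.pkl','rb'))
b=blob(im,'green',(280,218),smin=50,rad=30); (x,y),r=cv2.minEnclosingCircle(b); c=plane(m,[(x,y)],.072)[0]; print(x,y,r,c)
# height from back body top edge: same edge in w5 (z from tri of corners)
L5=(343/2.2+100,216/2.2+60);R5=(465/2.2+100,244/2.2+60)
for a,bb in((L5,(245,176)),(R5,(315,176))): print(tri([ray(m5,[a]),ray(m,[bb])]))
o,M=frame()
for n,u in dict(teal=[(192,270),(237,269),(233,312),(205,305)],pink=[(195,162),(175,140),(160,200)]).items():
    P=plane(m,u,.0); P5=plane(m,u,.05); 
    print(n,'tool-rel mm z0',((P-[.5715,.3678,0])@M[:,:2]*1000).round(0).tolist(),'z50',((P5-[.5715,.3678,0])@M[:,:2]*1000).round(0).tolist())
go(tuple(c[:2])+(.03,))
```

```text
278.5 218.5 37.07434844970703 [0.57202986 0.36885309 0.072     ]
(array([0.60302368, 0.38891444, 0.03884969]), [np.float64(0.0007473351967076959), np.float64(0.0007473351967077067)])
(array([0.58624921, 0.33242417, 0.02390741]), [np.float64(0.0006034857368455113), np.float64(0.0006034857368456733)])
teal tool-rel mm z0 [[-78.0, -90.0], [-77.0, -44.0], [-127.0, -50.0], [-119.0, -79.0]] z50 [[-53.0, -75.0], [-52.0, -37.0], [-94.0, -42.0], [-87.0, -66.0]]
pink tool-rel mm z0 [[32.0, -79.0], [52.0, -96.0], [-4.0, -115.0]] z50 [[39.0, -66.0], [56.0, -80.0], [9.0, -96.0]]
t 16.95 at [0.5734 0.3672 0.1597] shift [ -1.8  -1.2 129.7] toolx yaw -14.2 tilt 0.02
```

```bash
python3 -m pendant '[[[-2.2,-0.6,20],[0,0,0],1],[[0,0,35],[0,0,0],1],[[0,0,35],[0,0,0],1],[[0,0,25],[0,0,0],1],[[0,0,10],[0,0,0],1],[[0,0,4],[0,0,0],1],[[0,0,0],[0,0,0],1],[[0,0,0],[0,0,0],0],[[0,0,0],[0,0,0],0],[[0,0,0],[0,0,0],0],[[0,0,0],[0,0,0],0],[[0,0,0],[0,0,0],0]]' 40 && python3 -m pendant '[[[0,0,0],[0,0,0],0],[[0,0,0],[0,0,0],0],[[0,0,-4],[0,0,0],0],[[0,0,-10],[0,0,0],0],[[0,0,0],[0,0,0],0],[[0,0,0],[0,0,0],0]]'
python3 - <<'E'
from h import *
go((.3897,-.252,.15)); m,im=save('wrist','w8')
b=blob(im,'green',(280,300),smin=50,rad=60); print(cv2.minEnclosingCircle(b))
E
```

```text
t: 17.95
tool_pos: [0.5732, 0.3694, 0.0333]
tool_rot: [-3.114, 0.393, -0.006]
contact_force: [0.1, 0.3, 6.6]
opening: 0.0547
grip_force: 44.9
t: 18.45
tool_pos: [0.5717, 0.3687, 0.0451]
tool_rot: [-3.116, 0.393, -0.002]
contact_force: [0.5, -0.1, -1.4]
opening: 0.0551
grip_force: 44.1
t 18.45 at [0.5717 0.3687 0.0451] shift [ -21.9  646.3 -105.5] toolx yaw -14.4 tilt 0.07
((279.6379699707031, 315.046142578125), 73.13676452636719)
```

```bash
python3 -m pendant '[[[0,0,-25],[0,0,0],0],[[0,0,-38],[0,0,0],0],[[0,8,-36],[0,0,0],0],[[-1,24,-6],[0,0,0],0],[[-1.3,38,0],[0,0,0],0],[[-1.3,38,0],[0,0,0],0],[[-1.3,38,0],[0,0,0],0],[[-1.3,38,0],[0,0,0],0],[[-1.3,38,0],[0,0,0],0],[[-1.3,38,0],[0,0,0],0],[[-1.3,38,0],[0,0,0],0],[[-1.3,38,0],[0,0,0],0]]'; python3 -m pendant '[[[-1.3,38,0],[0,0,0],0],[[-1.3,38,0],[0,0,0],0],[[-1.3,38,0],[0,0,0],0],[[-1.3,38,0],[0,0,0],0],[[-1.3,38,0],[0,0,0],0],[[-1.3,38,0],[0,0,0],0],[[-1.3,38,0],[0,0,0],0],[[-1,30,0],[0,0,0],0],[[0,14,0],[0,0,0],0],[[0,0,0],[0,0,0],0],[[0,0,0],[0,0,0],0]]'
python3 - <<'E'
from h import *
import pickle
m,im=save('wrist','w9'); pickle.dump((m,im),open('w9.pkl','wb'))
go((.3897,-.252,.036))
E
```

```text
t: 19.5
tool_pos: [0.4755, 0.0444, 0.1487]
tool_rot: [3.117, -0.393, -0.001]
contact_force: [0.6, -0.4, -2.1]
opening: 0.0549
grip_force: 44.0
t: 20.42
tool_pos: [0.3894, -0.252, 0.1488]
tool_rot: [-3.115, 0.396, 0.001]
contact_force: [-0.0, -0.5, -3.0]
opening: 0.055
grip_force: 44.0
t 20.47 at [ 0.3897 -0.2513  0.1488] shift [  0.3   0.8 112.8] toolx yaw -14.4 tilt 0.08
```

View pics/w9.png

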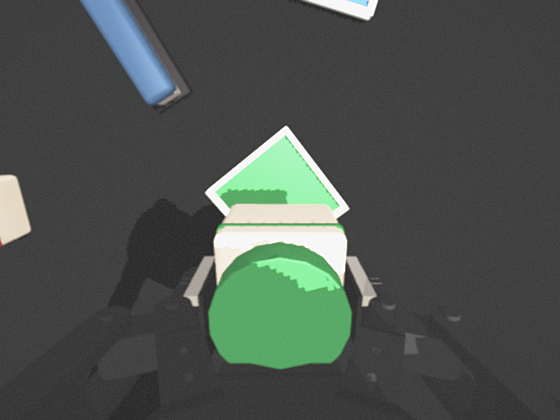

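The tray's outer wall-top corners show at (286,127), (206,192) and (348,208), and the held green jar is upright. I'll use the corners for tray centre and yaw.

Run:
```python
from h import *
import pickle
m,im=pickle.load(open('w9.pkl','rb'))
P=plane(m,[(286,127),(206,192),(348,208)],.014); print(P.round(4))
print('centre',((P[1]+P[2])/2).round(4),'sides',np.linalg.norm(P[1]-P[0]),np.linalg.norm(P[2]-P[0]))
print(yawof(m,(286,127),(206,192),.014),yawof(m,(286,127),(348,208),.014))
c=plane(m,[(280,315)],.1488-.033+.072); print('cap',c, get_obs()['tool_pos'])
```

```text
[[ 0.4485 -0.2723  0.014 ]
 [ 0.4127 -0.1914  0.014 ]
 [ 0.3675 -0.3084  0.014 ]]
centre [ 0.3901 -0.2499  0.014 ] sides 0.08852960499615636 0.08864293101463137
(np.float64(23.8), np.float64(0.0885)) (np.float64(24.0), np.float64(0.0886))
cap [[ 0.39163232 -0.25265842  0.1878    ]] [ 0.389683   -0.25127437  0.14875848]
```

```bash
python3 -m pendant '[[[0,0,0],[0,0,-0.111],0],[[0,0,0],[0,0,-0.111],0],[[0,0,0],[0,0,-0.111],0],[[0,0,0],[0,0,-0.111],0],[[0,0,0],[0,0,-0.111],0],[[0,0,20],[0,0,-0.111],0],[[0,0,30],[0,0,0],0],[[0,0,20],[0,0,0],0],[[0,0,10],[0,0,0],0],[[0,0,0],[0,0,0],0],[[0,0,0],[0,0,0],0]]'
python3 - <<'E'
from h import *
go((.390,-.251,.039))
E
```

```text
t: 21.38
tool_pos: [0.3902, -0.2511, 0.0693]
tool_rot: [-3.073, -0.649, 0.0]
contact_force: [-0.0, -0.6, -1.1]
opening: 0.055
grip_force: 43.9
t 21.38 at [ 0.3902 -0.2511  0.0693] shift [-0.1 -0.1 30.3] toolx yaw 23.8 tilt 0.04
```

```bash
python3 -m pendant '[[[0,0,12],[0,0,0],0],[[0,0,8],[0,0,0],0],[[0,0,5],[0,0,0],0],[[0,0,2],[0,0,0],0],[[0,0,1],[0,0,0],0],[[0,0,0],[0,0,0],0],[[0,0,0],[0,0,0],0]]';python3 -m pendant '[[[0,0,1],[0,0,0],0],[[0,0,0],[0,0,0],0],[[0,0,0],[0,0,0],0]]';python3 -m pendant '[[[0,0,1],[0,0,0],0],[[0,0,0],[0,0,0],0],[[0,0,0],[0,0,0],0]]';python3 -m pendant '[[[0,0,1],[0,0,0],0],[[0,0,0],[0,0,0],0],[[0,0,0],[0,0,0],0]]'
```

```text
t: 21.97
tool_pos: [0.3902, -0.2521, 0.0418]
tool_rot: [3.074, 0.647, 0.001]
contact_force: [0.6, -0.2, -1.9]
opening: 0.055
grip_force: 44.0
t: 22.22
tool_pos: [0.39, -0.252, 0.0405]
tool_rot: [3.074, 0.647, 0.0]
contact_force: [-0.4, -0.3, -2.6]
opening: 0.0552
grip_force: 44.0
t: 22.47
tool_pos: [0.3901, -0.252, 0.0394]
tool_rot: [3.074, 0.647, 0.0]
contact_force: [0.1, -0.6, -1.1]
opening: 0.0549
grip_force: 44.0
t: 22.72
tool_pos: [0.3901, -0.2521, 0.0393]
tool_rot: [-3.074, -0.647, 0.001]
contact_force: [-3.0, 1.8, 5.6]
opening: 0.0543
grip_force: 44.8
```

```bash
python3 -m pendant '[[[0,0,0],[0,0,0],0.75],[[0,0,0],[0,0,0],0.85],[[0,0,0],[0,0,0],1],[[0,0,0],[0,0,0],1],[[0,0,-10],[0,0,0],1],[[0,0,-30],[0,0,0],1],[[0,0,-38],[0,0,0],1],[[0,0,-38],[0,0,0],1],[[11,-15,-20],[0,0,0],1],[[23,-31,0],[0,0,0],1],[[23,-31,0],[0,0,0],1],[[23,-31,0],[0,0,0],1]]';python3 -m pendant '[[[23,-31,0],[0,0,0],1],[[23,-31,0],[0,0,0],1],[[23,-31,0],[0,0,0],1],[[11,-13,0],[0,0,0],1],[[0,0,0],[0,0,0.11],1],[[0,0,0],[0,0,0.11],1],[[0,0,0],[0,0,0.11],1],[[0,0,0],[0,0,0.11],1],[[0,0,0],[0,0,0.11],1],[[0,0,0],[0,0,0.11],1],[[0,0,0],[0,0,0],1],[[0,0,0],[0,0,0],1]]'
python3 - <<'E'
from h import *
import pickle
go((.449,.007,.03))
m,im=save('wrist','w10'); pickle.dump((m,im),open('w10.pkl','wb'))
b=blob(im,'red',(280,225),smin=50,rad=40); (x,y),r=cv2.minEnclosingCircle(b); print(x,y,r,plane(m,[(x,y)],.072))
m,t=save('top','top1')
a=cv2.resize(t[140:300,270:450],None,fx=2.2,fy=2.2,interpolation=cv2.INTER_CUBIC); b=cv2.resize(im[100:300,180:380],(352,352),interpolation=cv2.INTER_CUBIC)
cv2.imwrite('pics/c10.png',np.hstack([a,b])[:,:,::-1])
E
```

```text
t: 23.72
tool_pos: [0.4201, -0.1199, 0.1761]
tool_rot: [3.073, 0.644, 0.004]
contact_force: [-0.3, 1.3, -0.4]
opening: 0.0855
grip_force: 0.0
t: 24.72
tool_pos: [0.4502, 0.0085, 0.1748]
tool_rot: [3.119, -0.38, 0.001]
contact_force: [0.1, 0.5, -0.2]
opening: 0.0855
grip_force: 0.0
t 24.72 at [0.4502 0.0085 0.1748] shift [ -0.9   1.7 144.8] toolx yaw -13.9 tilt 0.03
282.0133361816406 211.4151153564453 35.42971420288086 [[0.44919891 0.00694101 0.072     ]]
```

View pics/c10.png

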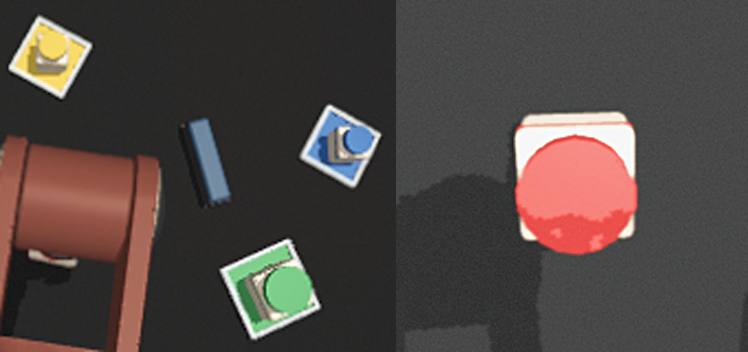

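Yellow, blue and green each stand upright in their own trays (left crop), and red is aligned with the gripper (right crop). Next I grip red and check the three placements numerically.

```bash
python3 -m pendant '[[[-0.9,1.6,20],[0,0,0],1],[[0,0,38],[0,0,0],1],[[0,0,38],[0,0,0],1],[[0,0,28],[0,0,0],1],[[0,0,14],[0,0,0],1],[[0,0,6],[0,0,0],1],[[0,0,0],[0,0,0],1],[[0,0,0],[0,0,0],0],[[0,0,0],[0,0,0],0],[[0,0,0],[0,0,0],0],[[0,0,0],[0,0,0],0],[[0,0,0],[0,0,0],0]]' 40 && python3 -m pendant '[[[0,0,0],[0,0,0],0],[[0,0,0],[0,0,0],0],[[0,0,-4],[0,0,0],0],[[0,0,-10],[0,0,0],0],[[0,0,0],[0,0,0],0],[[0,0,0],[0,0,0],0]]'
python3 - <<'E'
from h import *
go((.3917,.2398,.15))
m=optics.camera_model('top'); t=cv2.imread('pics/top1.png')[:,:,::-1].copy()
def cap(c,p,z,r):
    k=blob(t,c,p,rad=12,smin=110); return k
h=cv2.cvtColor(t,cv2.COLOR_RGB2HSV)
for n,uv,z,tr in(('y',(270+53/2.2,140+43/2.2),.07,(.672,.0121)),('b',(270+357/2.2,140+140/2.2),.07,(.563,-.3445)),('g',(270+289/2.2,140+288/2.2),.078,(.390,-.251))):
    print(n,((plane(m,[uv],z)[0,:2]-tr)*1000).round(1))
E
```

```text
t: 25.82
tool_pos: [0.4508, 0.0068, 0.0326]
tool_rot: [3.118, -0.384, 0.007]
contact_force: [-1.1, -0.1, 6.6]
opening: 0.0554
grip_force: 43.5
t: 26.32
tool_pos: [0.4493, 0.0071, 0.045]
tool_rot: [-3.118, 0.384, -0.002]
contact_force: [0.3, -0.3, -2.1]
opening: 0.055
grip_force: 42.7
t 26.32 at [0.4493 0.0071 0.045 ] shift [-112.2 -211.8 -105.1] toolx yaw -14.0 tilt 0.09
y [-0.4 -2.3]
b [-4.5  0.6]
g [-1.6 -4.4]
```

```bash
python3 -m pendant '[[[0,0,-25],[0,0,0],0],[[0,0,-38],[0,0,0],0],[[-5,-9,-36],[0,0,0],0],[[-12,-23,-6],[0,0,0],0],[[-16,-31,0],[0,0,0],0],[[-16,-31,0],[0,0,0],0],[[-16,-31,0],[0,0,0],0],[[-16,-31,0],[0,0,0],0],[[-16,-31,0],[0,0,0],0],[[-11,-20,0],[0,0,0],0],[[-4,-5,0],[0,0,0],0],[[0,0,0],[0,0,0],0]]'; python3 -m pendant '[[[0,0,0],[0,0,0],0]]'
python3 - <<'E'
from h import *
import pickle
go((.3917,.2398,.15)); m,im=save('wrist','w11'); pickle.dump((m,im),open('w11.pkl','wb'))
E
```

```text
t: 27.32
tool_pos: [0.3906, 0.2409, 0.1487]
tool_rot: [3.118, -0.379, -0.002]
contact_force: [0.1, -0.2, -1.5]
opening: 0.0548
grip_force: 43.8
t: 27.4
tool_pos: [0.3914, 0.2395, 0.1488]
tool_rot: [3.117, -0.383, -0.001]
contact_force: [0.4, -0.3, -1.9]
opening: 0.0547
grip_force: 43.8
t 27.4 at [0.3914 0.2395 0.1488] shift [ 0.2 -0.4 -1.2] toolx yaw -14.0 tilt 0.07
```

View pics/w11.png

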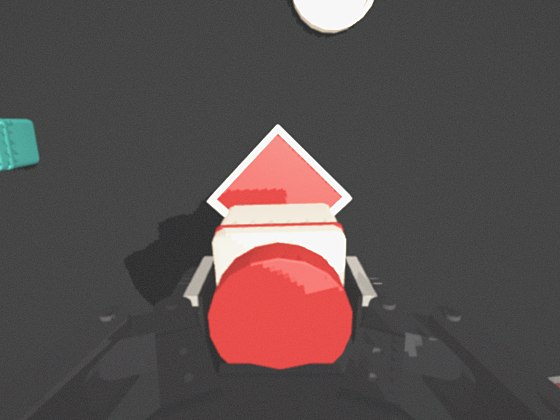

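Red is held upright, with tray corners at (278,125), (208,201) and (352,198).

```bash
python3 - <<'E'
from h import *
import pickle
m,im=pickle.load(open('w11.pkl','rb'))
P=plane(m,[(278,125),(208,201),(352,198)],.014)
print('centre',((P[1]+P[2])/2).round(4),yawof(m,(278,125),(208,201),.014),yawof(m,(278,125),(352,198),.014))
E
python3 -m pendant '[[[0,0,0],[0,0,-0.113],0],[[0,0,0],[0,0,-0.113],0],[[0,0,0],[0,0,-0.113],0],[[0,0,0],[0,0,-0.113],0],[[0,0,0],[0,0,-0.113],0],[[0,0,0],[0,0,-0.113],0],[[0,0,10],[0,0,-0.113],0],[[0,0,30],[0,0,0],0],[[0,0,30],[0,0,0],0],[[0,0,10],[0,0,0],0],[[0,0,0],[0,0,0],0],[[0,0,0],[0,0,0],0]]'
python3 - <<'E'
from h import *
go((.3917,.2398,.039))
E
```

```text
centre [0.392  0.2391 0.014 ] (np.float64(32.4), np.float64(0.0892)) (np.float64(32.3), np.float64(0.0896))
t: 28.45
tool_pos: [0.3919, 0.2392, 0.0694]
tool_rot: [3.026, 0.844, -0.001]
contact_force: [0.9, 0.4, -1.3]
opening: 0.0547
grip_force: 43.8
t 28.45 at [0.3919 0.2392 0.0694] shift [ 0.1 -0.6 30.4] toolx yaw 31.2 tilt 0.05
```

```bash
python3 -m pendant '[[[0,0,12],[0,0,0],0],[[0,0,8],[0,0,0],0],[[0,0,5],[0,0,0],0],[[0,0,2],[0,0,0],0],[[0,0,1],[0,0,0],0],[[0,0,0],[0,0,0],0],[[0,0,0],[0,0,0],0]]';python3 -m pendant '[[[0,0,1],[0,0,0],0],[[0,0,0],[0,0,0],0],[[0,0,0],[0,0,0],0]]';python3 -m pendant '[[[0,0,1],[0,0,0],0],[[0,0,0],[0,0,0],0],[[0,0,0],[0,0,0],0]]';python3 -m pendant '[[[0,0,1],[0,0,0],0],[[0,0,0],[0,0,0],0],[[0,0,0],[0,0,0],0]]'
```

```text
t: 29.03
tool_pos: [0.392, 0.2402, 0.0418]
tool_rot: [-3.025, -0.847, -0.001]
contact_force: [-0.4, 1.1, -1.7]
opening: 0.0551
grip_force: 43.8
t: 29.28
tool_pos: [0.3917, 0.24, 0.0404]
tool_rot: [-3.025, -0.847, -0.0]
contact_force: [-0.1, 0.3, -1.6]
opening: 0.055
grip_force: 43.8
t: 29.53
tool_pos: [0.3916, 0.2399, 0.0392]
tool_rot: [3.025, 0.847, -0.0]
contact_force: [0.4, 0.3, -2.3]
opening: 0.055
grip_force: 43.8
t: 29.78
tool_pos: [0.3919, 0.24, 0.0387]
tool_rot: [-3.025, -0.847, -0.0]
contact_force: [-2.2, 0.2, 2.0]
opening: 0.0553
grip_force: 44.2
```

Contact with the tray floor. I release, rise, and move away for a final look.

```bash
python3 -m pendant '[[[0,0,0],[0,0,0],0.75],[[0,0,0],[0,0,0],0.85],[[0,0,0],[0,0,0],1],[[0,0,0],[0,0,0],1],[[0,0,-10],[0,0,0],1],[[0,0,-30],[0,0,0],1],[[0,0,-38],[0,0,0],1],[[0,0,-38],[0,0,0],1],[[0,0,-38],[0,0,0],1],[[0,0,-20],[0,0,0],1],[[0,0,0],[0,0,0],1],[[0,0,0],[0,0,0],1]]'
python3 - <<'E'
from h import *
_,s=save('scene','s_end'); _,w=save('wrist','w_end')
a=cv2.resize(s[160:320,120:460],None,fx=1.3,fy=1.3); b=cv2.resize(w,(443,332)); 
cv2.imwrite('pics/end.png',np.vstack([cv2.resize(a,(443,208)),b])[:,:,::-1])
E
```

```text
t: 30.78
tool_pos: [0.3926, 0.2404, 0.2148]
tool_rot: [-3.025, -0.847, -0.007]
contact_force: [0.0, -0.2, -0.4]
opening: 0.0856
grip_force: 0.0
```

View pics/end.png

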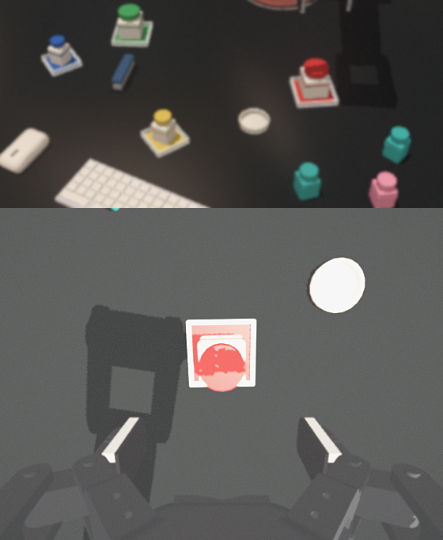

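All four jars stand upright in their own trays: blue (57,55), green (130,25), yellow (163,130) and red (315,80). Lid and stapler are untouched.

```bash
python3 -c "
from station import ctrl
print(ctrl.finish_job())"
```

```text
the job is handed in; nothing more can be done
None
```

I handed the job in at about 31 s on the robot's clock: all four jars stand upright and released in the trays of their colour, red placed last, with the lid and stapler untouched; the hand-in call returned no verdict.

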